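# Shut and lock the access cover of a hardness tester's control box

### The arm

A 6-joint arm with a two-finger parallel gripper is mounted at the origin on the work surface. World frame = base frame: x ahead of the robot, y to its left, z up, the work surface at z = 0. Lengths are in mm, angles in rad, forces in N, time in s.
With the tool pointing down it reaches from about 350 to 975 mm from the base axis. Payload 7.1 kg.
Tool frame: the origin (TCP) lies midway between the tips of the shut fingers; the grasp point (between the pads) lies 19 mm behind it (ctrl.grasp_offset is the distance from the TCP to the grasp point, in mm); z points along the fingers, y is the line along which they close (so a half turn about z gives the same grasp; the last joint's range is limited). The gripper opens to 88 mm and grips with 3 to 60 N. Pads are 20 mm wide; open, the fingers measure 115 mm over their backs; the gripper's body (75 mm by 178 mm) begins 61 mm behind the grasp point.
Start: joints at [1.153, 0.423, 1.63, -0, 1.089, -0.019], TCP at [242.663, 575.951, 189.775] pointing down, gripper open.
Joint ranges: [-3, 3], [-0.9, 2.11], [0.09, 2.58], [-1.31, 4.45], [0.11, 2.69], [-2.54, 2.54]. Speed limits (rad/s): [2.39, 2.39, 3.01, 3.14, 3.14, 3.14].

### API

Orientations are given as a rotation vector (axis times angle).
In Python, from workcell import ctrl gives the robot as it stands. The module is installed in compiled form; this text tells all that it offers.
- The arm moves only by the tool servo_tool, never from a script. Its argument "rows" is a list of rows, each a list of 7 numbers: the turn, a rotation vector about the tool's x, y, z as a fraction of full scale, then the shift along the tool's x, y, z as a fraction of full scale, then the finger opening in mm, from 0 to 87.8. A call has 1 to 10 rows; each row is the pose to reach, as a shift and turn from the pose commanded when the call began, along the tool's axes at that moment; what a row does not reach only later rows make up. Full scale, the value 1, is 20 cm for a shift and 1.5 rad for a turn. A row lasts 1/8 s, in which the tool goes at most 62.5 mm and 10.7 degrees, less where a joint would pass 70% of its speed; a pose out of reach is approached as far as the arm can. A call with a number of a shift or a turn outside -1 to 1 is refused whole. A call with a gripper value outside its range is refused whole. The fingers move at their own pace and stop on an object; the grip force is fixed at half the most. Time passes only in rows, so rows that repeat a pose let the fingers close. It gives the time, the measured TCP pose, the force, the opening and the grip force at its end, in the units of the state.
- ctrl.get_obs(): the state, without advancing time (a new reading comes with each control period).
- ctrl.get_image(name): name is "side" or "top" or "wrist"; returns (picture, depth): 384x512x3 uint8, red, green, blue; 384x512 float32, mm along the optical axis (not along the pixel's ray), 0 where there is no reading.
- ctrl.camera_info(name): a dict with "intrinsics" (3x3 intrinsics, pixels), "R" (3x3) and "t" (3): a world point X has camera coordinates R X + t. Camera axes: x right, y down, z forward; pixel columns grow to the right and rows downward; lengths in mm; the calibration is good to about 2 mm. A picture is of the moment at which its call begins: read the wrist's pose just before it. camera_info takes no time and is no camera call; for the wrist camera it gives the pose at the moment of the call.
- ctrl.close_job(): hands the job in; it is judged then, once.
The state is a dict: "t": time; "qpos": joint angles; "qvel": joint speeds; "joint_torque": joint torques, N m; "ee_pos": TCP position; "orientation": TCP orientation; "ft_force": force on the tool from outside, world axes, zero at the start; "moment": the same for the moment, N m; "width": finger opening in mm; "grasp_force": force on a finger pad.
Only numpy, scipy, OpenCV 4.12 (cv2) and the standard library are available. Lean on these libraries where they do the work, as an engineer would, in place of code of your own. Each camera call takes 0.05 s, during which the arm holds its last target. There are 200 camera calls.

### The job

Push the raised cover of the tester's control box down until it is shut, then lock it: set a fingertip in the slot of each of its two quarter-turn fasteners and turn it clockwise, as seen from above, a quarter turn to its stop. Only push and turn: lift nothing, and leave the loose test parts beside the box where they are.

Things in the scene. Friction and masses are not known exactly. Their poses are not given: they have to be found in the camera images.
- control_box: cream sheet-steel box fixed to the bench, 260 (x) x 340 (y) x 125 mm high without its cover. Origin on the bench under its centre; z up, its -x side is the front (towards the robot), +y its left; turned by up to 0.35 rad. The cover is hinged along the rear top edge: hinge line at x = +130, z = 125 mm in this frame.
- cover (a joint): hinge of the cover, rad: 0 = shut, positive = front edge raised; starts 0.22 to 0.48. A stiff friction hinge keeps it where it is left; some 2 to 4 N down near the front edge shuts it. With the front edge more than about 6 mm high a turned cam tongue misses its keeper, and the cover cannot shut until the fastener is turned back.
- cover_front (a point): middle of the cover's front edge on its upper face; x = -132, y = 0, z = 128 mm of the box frame when shut; axes as the box's, tilting with the cover. The cover is a cream plate 268 deep, 348 wide, 3 mm thick. Between its two round fasteners (within 28 mm of the box's middle line, any x) it is flat plate, good to push on.
- left_slot (a point): centre of the left fastener's head, on its axis, level with its face: x = -65, y = +93, z = 132 mm of the box frame when shut. Bare metal disc of 111 mm diameter, flush in a fixed bezel of 126 mm that stands 4 mm above the cover. One straight slot crosses the disc through the centre: 42 mm wide, 100 long, 18 deep, flat floor. The point turns with the head: x along the slot, z out of the cover.
- left_fastener (a joint): left fastener, rad, positive clockwise from above: 0 unlocked stop (slot runs front to rear, box x), 1.571 locked stop (slot left to right, box y); starts 0 to 0.2. Takes 0.3 N m, stays where left. From 0.8 rad its cam draws the cover down its last mm. Fingertips have play in the slot: turn on past 90 degrees until the head meets its stop (shut fingertips run 0.3 to 0.5 rad ahead of it).
- right_slot (a point): the same point of the right fastener, which is identical: x = -65, y = -93, z = 132 mm of the box frame when shut; x axis along its slot. In either slot there is room for shut fingertips towards one end, or for the two fingertips apart, one on each side of the centre; the slot's upper edges are chamfered by 3 mm.
- right_fastener (a joint): turn of the right fastener, with the same values and behaviour as the left one: 0 unlocked, 1.571 locked, positive clockwise seen from above; starts 0 to 0.2.
- bored_bush: loose steel bush with a bore standing on the bench beside the box, 50 mm diameter, 70 mm high; origin at the centre of its underside. To be left alone.
- test_block: loose round steel hardness test block lying on the bench beside the box, 64 mm diameter, 15 mm high; origin at the centre of its underside. To be left alone.
- flat_anvil: loose dark steel anvil standing on its plate on the bench in front of the box, plate 60 mm diameter and 12 mm thick, stem 19 mm diameter up to 42 mm; origin at the centre of its underside. To be left alone.

How it is judged:
By the outcome, as a careful person would: the job done as asked, in the order asked, and still so for the second after the job is handed in, with the robot touching nothing.
It also fails if it takes over 64 s, if anything falls off the work surface, if the arm or the gripper's body presses on something with over 40 N, if the wrist force passes 120 N, or if a joint passes its speed limit or range.

## Working session

There is one attempt and no reset: what is moved stays moved. The work goes in short steps, Python scripts to look and compute and a tool call to move; the robot and the scene stay as the last step left them, time stands still between calls to the robot, and variables do not carry over. Pictures are saved under pics/ and viewed, at most 10 in all, crops included, and the job is handed in when it is done.

Besides the shell and the picture viewer there is one more tool, called after "Request:" by a JSON object that holds its "fn" and its "kwargs", one argument or row to a line. servo_tool: Moves the arm, as the interface text tells. Its arguments: {"type":"object","properties":{"rows":{"type":"array","items":{"type":"array","items":{"type":"number"}}}},"required":["rows"]}

```bash
mkdir -p pics
python3 - <<'E'
from workcell import ctrl
import cv2,numpy as np
o=ctrl.get_obs();print(o['t'],o['ee_pos'],o['orientation'],o['ft_force'])
ims=[]
for n in ["top","side"]:
    p,d=ctrl.get_image(n);i=ctrl.camera_info(n)
    np.savez(f'{n}.npz',p=p,d=d,K=i['intrinsics'],R=i['R'],t=i['t'])
    cv2.imwrite(f'pics/{n}0.png',p[:,:,::-1])
    print(n,i['intrinsics'][0],-np.array(i['R']).T@i['t'], (d>0).mean())
E
```

```text
0.0 [242.43243907 575.42662379 188.9978345 ] [-6.22189531e-01 -3.07904187e+00  2.33876420e-03] [-0.14306154  0.99594853  0.57605067]
top [379.9185039    0.         250.46540233] [447.65519587  -9.47796566 839.71142765] 0.9962615966796875
side [435.37823804   0.         259.7993382 ] [ 250.25238723 -857.8230017   636.56379071] 0.9958140055338541
```

View pics/top0.png

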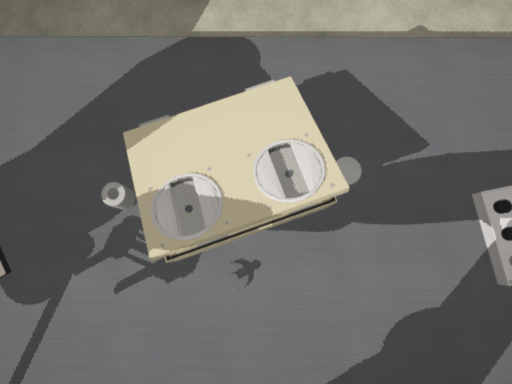

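View pics/side0.png

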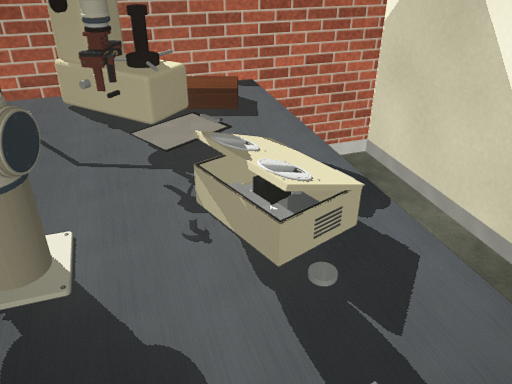

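The top view shows the box turned (yaw ≈ +0.3 rad), with the fastener discs at about (188,207) left and (289,170) right. The bush is at (115,195), the test block at (346,171) and the anvil at about (245,268). The side view shows the cover raised at the front, hinged at the rear.

```bash
cat > h.py <<'E'
import numpy as np,cv2
from scipy.spatial.transform import Rotation as Ro
def cloud(d,K,R,t):
    v,u=np.indices(d.shape); P=np.stack([(u-K[0,2])/K[0,0]*d,(v-K[1,2])/K[1,1]*d,d],-1)
    return (P-t)@R
def plane(X):
    # robust fit z=a x+b y+c
    w=np.ones(len(X),bool)
    for s in (15,6,4,3,3,3):
        A=np.c_[X[w][:,:2],np.ones(w.sum())];c=np.linalg.lstsq(A,X[w][:,2],rcond=None)[0]
        r=X[:,2]-np.c_[X[:,:2],np.ones(len(X))]@c; w=abs(r)<s
    return c,w,r[w].std()
def analyse(p,d,K,R,t):
    P=cloud(d,K,np.array(R),np.array(t)); hsv=cv2.cvtColor(p,cv2.COLOR_RGB2HSV)
    m=(hsv[...,1]>60)&(hsv[...,0]>18)&(hsv[...,0]<35)&(P[...,2]>110)&(P[...,2]<300)&(P[...,0]>300)&(P[...,0]<850)&(d>0)
    X=P[m];c,w,s=plane(X);X=X[w]
    n=np.array([-c[0],-c[1],1]);n/=np.linalg.norm(n)
    ex=np.array([c[0],c[1]]);tilt=np.arctan(np.linalg.norm(ex))
    ex=np.array([-c[0],-c[1],0]);yaw=np.arctan2(ex[1],ex[0])
    return P,m,X,c,s,n,tilt,yaw
E
python3 - <<'E'
from h import *
for nme in ["top","side"]:
    z=np.load(nme+'.npz');P,m,X,c,s,n,tilt,yaw=analyse(**{k:z[k] for k in z})
    print(nme,len(X),'std',s,'tilt',tilt,'yaw',yaw)
    # rect in plane
    ax=np.cross([0,1,0],n);ax/=np.linalg.norm(ax);ay=np.cross(n,ax);o=np.array([500,0,c[0]*500+c[2]])
    q=np.c_[(X-o)@ax,(X-o)@ay].astype(np.float32)
    r=cv2.minAreaRect(q);print(r)
    b=cv2.boxPoints(r);
    for e in b: print((o+e[0]*ax+e[1]*ay).round(1))
    print('ctr',(o+r[0][0]*ax+r[0][1]*ay).round(1))
z=np.load('top.npz');K,R,t=z['K'],z['R'],z['t'];P=cloud(z['d'],K,R,t)
for u,v in [(188,207),(289,170),(188,190),(289,185)]: print(u,v,P[v,u].round(1))
E
```

```text
top 3 std 4.168135179738726e-12 tilt 1.348612890232241 yaw 0.34396263211663375
((-59.06431579589844, -10.07403564453125), (3.0217511653900146, 329.7193603515625), 4.70011043548584)
[433.4 145.5 127. ]
[ 544.8 -164.8  126. ]
[ 545.5 -164.6  123. ]
[434.  145.8 124.1]
ctr [489.4  -9.5 125. ]
side 62 std 1.7214514372331633 tilt 0.16163257046755844 yaw -0.14639404018937713
((2.4194698333740234, 476.67657470703125), (230.4457550048828, 1258.427001953125), 11.526111602783203)
[ 270.8 1069.9  214.7]
[ 514.4 -162.8  146. ]
[ 737.5 -116.8  111.2]
[ 493.9 1115.9  179.8]
ctr [504.2 476.5 162.9]
188 207 [518.8  98.6 180.8]
289 170 [585.2 -78.1 180.9]
188 190 [550.9 101.8 167. ]
289 185 [557.7 -77.4 184.6]
```

```bash
python3 - <<'E'
import re
s=open('h.py').read()
i=s.index('def plane');j=s.index('def analyse')
s=s[:i]+'''def plane(X):
    rng=np.random.default_rng(0);best=0
    f=lambda Y:np.linalg.lstsq(np.c_[Y[:,:2],np.ones(len(Y))],Y[:,2],rcond=None)[0]
    g=lambda c:X[:,2]-np.c_[X[:,:2],np.ones(len(X))]@c
    for _ in range(300):
        c=f(X[rng.choice(len(X),3)])
        w=abs(g(c))<3
        if np.hypot(c[0],c[1])<.8 and w.sum()>best: best=w.sum();W=w
    for _ in range(3): c=f(X[W]);r=g(c);W=abs(r)<3
    return c,W,r[W].std()
'''+s[j:]
s=s.replace("(hsv[...,1]>60)&(hsv[...,0]>18)&(hsv[...,0]<35)","(hsv[...,1]>50)&(hsv[...,0]>12)&(hsv[...,0]<40)")
open('h.py','w').write(s)
E
python3 - <<'E'
from h import *
for nme in ["top","side"]:
    z=np.load(nme+'.npz');P,m,X,c,s,n,tilt,yaw=analyse(**{k:z[k] for k in z})
    print(nme,m.sum(),len(X),'std',s,'tilt',tilt,'yaw',yaw)
    ax=np.cross([0,1,0],n);ax/=np.linalg.norm(ax);ay=np.cross(n,ax);o=np.array([500,0,c[0]*500+c[2]])
    q=np.c_[(X-o)@ax,(X-o)@ay].astype(np.float32)
    r=cv2.minAreaRect(q);print(r)
    for e in cv2.boxPoints(r): print((o+e[0]*ax+e[1]*ay).round(1))
    print('ctr',(o+r[0][0]*ax+r[0][1]*ay).round(1))
z=np.load('top.npz');print(cv2.cvtColor(z['p'],cv2.COLOR_RGB2HSV)[[130,110,150],[170,280,200]])
E
```

```text
top 4037 3017 std 1.0740625786316615 tilt 0.3370598973757586 yaw 0.34293647522977
((115.77284240722656, 33.83226013183594), (268.4443664550781, 344.89703369140625), 18.552892684936523)
[431.6 153.7 215.8]
[ 547.2 -171.3  215.9]
[785.9 -86.4 127.1]
[670.3 238.5 127. ]
ctr [608.8  33.6 171.4]
side 5225 1185 std 1.1088533367582465 tilt 0.3373318336556023 yaw 0.3245132159044099
((27.673046112060547, 347.9554443359375), (285.5286865234375, 1018.4625854492188), 15.517803192138672)
[239.8 796.  204.8]
[ 531.  -179.9  217.1]
[ 789.6 -103.9  122.7]
[498.3 871.9 110.4]
ctr [514.7 346.  163.7]
[[ 23  47 217]
 [ 23  47 218]
 [ 23  47 218]]
```

Request:
{"fn": "servo_tool", "kwargs": {
  "rows": [
    [0,0,0,0,0,-0.25,0],
    [0,0,0,-0.2,-0.2,-0.5,0],
    [0,0,0,-0.4,-0.4,-0.5,0],
    [0,0,0,-0.6,-0.6,-0.5,0],
    [0,0,0,-0.8,-0.75,-0.5,0],
    [0,0,0,-0.9,-0.9,-0.5,0],
    [0,0,0,-1,-0.95,-0.5,0],
    [0,0,0,-1,-0.95,-0.5,0]
  ]
}}

```text
t: 1.1
ee_pos: [353.6, 322.2, 289.7]
orientation: [-0.626, -3.079, 0.0]
ft_force: [0.0, -0.1, 0.1]
width: 11.5
grasp_force: 0.0
```

Request:
{"fn": "servo_tool", "kwargs": {
  "rows": [
    [0,0,0.1,-0.2,-0.2,0,0],
    [0,0,0.2,-0.4,-0.4,0,0],
    [0,0,0.3,-0.6,-0.6,0,0],
    [0,0,0.4,-0.8,-0.8,0,0],
    [0,0,0.5,-1,-0.95,0,0],
    [0,0,0.553,-1,-0.95,0,0],
    [0,0,0.553,-1,-0.95,0,0],
    [0,0,0.553,-1,-0.95,0,0]
  ]
}}

```text
t: 2.1
ee_pos: [463.5, 71.3, 289.6]
orientation: [-1.807, -2.57, 0.0]
ft_force: [-0.3, -0.1, -0.0]
width: 0.6
grasp_force: 0.0
```

```bash
cat >> h.py <<'E'
def delta(o,target,yaw):
    """shift/turn fractions from measured pose to target xyz with tool y at world yaw, pointing down"""
    Rt=Ro.from_rotvec(o['orientation']).as_matrix()
    Rg=np.array([[-np.sin(yaw)*-1,np.cos(yaw),0],[-np.cos(yaw),np.sin(yaw),0],[0,0,-1]])
    if Rg[:,1]@Rt[:,1]<0: Rg[:,:2]*=-1
    print('pos',o['ee_pos'].round(1),'yaw_y',np.arctan2(Rt[1,1],Rt[0,1]).round(3),'t',o['t'],'q6',o['qpos'][5].round(2),'F',o['ft_force'].round(1))
    print('turn',(Ro.from_matrix(Rt.T@Rg).as_rotvec()/1.5).round(3),'shift',(Rt.T@(np.array(target)-o['ee_pos'])/200).round(3))
E
python3 - <<'E'
from workcell import ctrl
from h import *
delta(ctrl.get_obs(),[500,-5,240],.342)
E
```

```text
pos [463.5  71.3 289.6] yaw_y 0.345 t 2.1 q6 -0.22 F [-0.3 -0.1 -0. ]Traceback (most recent call last):
  File "<stdin>", line 3, in <module>
  File "h.py", line 30, in delta
    print('turn',(Ro.from_matrix(Rt.T@Rg).as_rotvec()/1.5).round(3),'shift',(Rt.T@(np.array(target)-o['ee_pos'])/200).round(3))
                  ~~~~~~~~~~~~~~^^^^^^^^^
  File "scipy/spatial/transform/_rotation.pyx", line 1143, in scipy.spatial.transform._rotation.Rotation.from_matrix
ValueError: Non-positive determinant (left-handed or null coordinate frame) in rotation matrix 0: [[-9.99994567e-01 -3.28673117e-03 -2.53150448e-04]
 [-3.28681482e-03  9.99994544e-01  3.30714765e-04]
 [-2.52062096e-04 -3.31545027e-04  9.99999913e-01]].
```

```bash
sed -i 's/\[\[-np.sin(yaw)\*-1,np.cos(yaw),0\],\[-np.cos(yaw),/[[-np.sin(yaw),np.cos(yaw),0],[np.cos(yaw),/' h.py; grep -n 'Rg=' h.py
```

```text
27:    Rg=np.array([[-np.sin(yaw),np.cos(yaw),0],[np.cos(yaw),np.sin(yaw),0],[0,0,-1]])
```

Request:
{"fn": "servo_tool", "kwargs": {
  "rows": [
    [0,0,0,-0.2,0.02,0.1,0],
    [0,0,0,-0.4,0.04,0.2,0],
    [0,0,0,-0.42,0.043,0.3,0],
    [0,0,0,-0.42,0.043,0.38,0],
    [0,0,0,-0.42,0.043,0.41,0],
    [0,0,0,-0.42,0.043,0.44,0],
    [0,0,0,-0.42,0.043,0.47,0],
    [0,0,0,-0.42,0.043,0.5,0]
  ]
}}

```text
t: 3.1
ee_pos: [500.2, -5.6, 189.8]
orientation: [1.81, 2.567, 0.001]
ft_force: [-0.2, 0.2, 0.6]
width: 0.4
grasp_force: 0.0
```

Request:
{"fn": "servo_tool", "kwargs": {
  "rows": [
    [0,0,0,0,0,0.04,0],
    [0,0,0,0,0,0.08,0],
    [0,0,0,0,0,0.12,0],
    [0,0,0,0,0,0.16,0],
    [0,0,0,0,0,0.2,0],
    [0,0,0,0,0,0.24,0],
    [0,0,0,0,0,0.26,0]
  ]
}}

```text
t: 3.98
ee_pos: [499.7, -5.8, 137.1]
orientation: [-1.81, -2.567, 0.001]
ft_force: [-1.2, 0.0, 3.6]
width: 0.8
grasp_force: 1.0
```

Request:
{"fn": "servo_tool", "kwargs": {
  "rows": [
    [0,0,0,0,0,0.02,0],
    [0,0,0,0,0,0.035,0],
    [0,0,0,0,0,0.05,0],
    [0,0,0,0,0,0.055,0]
  ]
}}

```text
t: 4.47
ee_pos: [500.0, -5.8, 126.7]
orientation: [-1.81, -2.568, 0.0]
ft_force: [-0.8, 0.2, 1.9]
width: 0.5
grasp_force: 1.0
```

Request:
{"fn": "servo_tool", "kwargs": {
  "rows": [
    [0,0,0,0,0,0.01,0],
    [0,0,0,0,0,0.015,0],
    [0,0,0,0,0,0.015,0]
  ]
}}

```text
t: 4.85
ee_pos: [500.1, -5.7, 123.7]
orientation: [1.81, 2.567, 0.0]
ft_force: [-0.3, -0.9, -0.1]
width: 0.5
grasp_force: 0.0
```

Run:
```python
from workcell import ctrl
from h import *
p,d=ctrl.get_image("side");i=ctrl.camera_info("side")
cv2.imwrite('pics/side1.png',p[100:300,150:400,::-1].repeat(2,0).repeat(2,1))
o=ctrl.get_obs();print(o['ft_force'],o['ee_pos'])
P,m,X,c,s,n,tilt,yaw=analyse(p,d,i['intrinsics'],i['R'],i['t']);print(len(X),s,tilt,yaw,c@[500,-5.8,1],c@[475,-14,1])
```

```text
[-0.62312515  0.29363887  0.0695822 ] [500.23490834  -5.76822754 123.74704622]
1141 1.1442799735447757 0.11480375200146115 0.34476659497025547 152.13367416747533 155.16637922044376
```

View pics/side1.png

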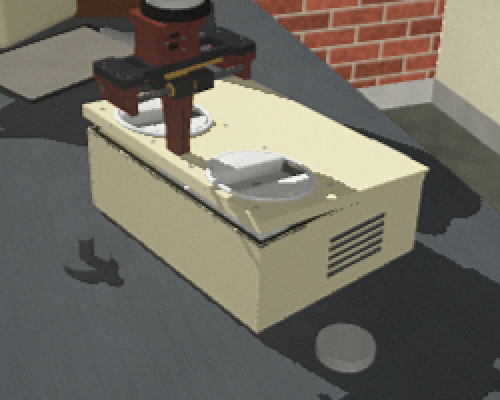

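The cover is still slightly raised by its front wedge, with the fingertip seeming to rest on the plate at about crop (178,152). I'll check the fingertip height against the plate.

Run:
```python
from workcell import ctrl
from h import *
for nm in ["side","top"]:
    p,d=ctrl.get_image(nm);i=ctrl.camera_info(nm);K,R,t=[np.array(i[k]) for k in('intrinsics','R','t')]
    P,m,X,c,s,n,tilt,yaw=analyse(p,d,K,R,t);print(nm,m.sum(),len(X),s.round(2),'tilt',tilt,'yaw',yaw,'z at tcp',c@[500,-5.8,1])
    O=np.array([599.2,30.2]);ex=np.array([.9418,.3362])
    for bx in (-128,-100,-60,-20,20,60,100,125):   # z profile along middle line +-15mm
        L=(P[...,:2]-O);q=(abs(L@ex-bx)<6)&(abs(L@[-.3362,.9418]-0)<25)&(P[...,2]>100)
        print(bx,q.sum(),np.percentile(P[q][:,2],[10,50]).round(1) if q.sum() else '')
    if nm=="top": cv2.imwrite('pics/top1.png',p[60:290,80:400,::-1].repeat(2,0).repeat(2,1))
    x=R@np.array([500.2,-5.8,123.7])+t;x=K@x;print('tcp px',x[:2]/x[2], 'd here')
```

```text
side 5283 1164 1.15 tilt 0.11571690010921036 yaw 0.3192958901066115 z at tcp 152.33540712174357
-128 457 [110.5 155.6]
-100 237 [158.1 218.7]
-60 79 [146.6 149.1]
-20 65 [141.7 143.4]
20 36 [137. 138.]
60 34 [132.4 133.8]
100 31 [127.5 128.4]
125 32 [124.4 125.6]
tcp px [239.22057033 186.05129266] d here
top 1805 1732 1.08 tilt 0.11555738372808742 yaw 0.34680751750735045 z at tcp 155.9911379010719
-128 789 [496.9 503.4]
-100 726 [506.5 508.4]
-60 135 [482.8 489.9]
-20 0 
20 3 [141.1 141.6]
60 155 [135.3 136.9]
100 147 [130.7 132.2]
125 146 [127.8 129.1]
tcp px [248.04472641 220.31112729] d here
```

View pics/top1.png

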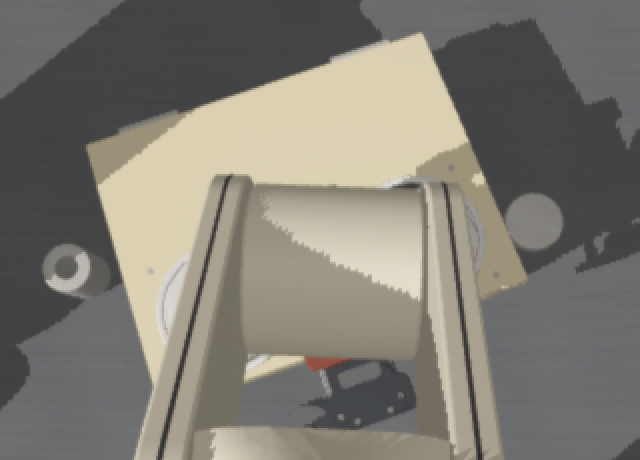

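The top view shows the cover raised with the arm over it. The side view puts the visible fingertip end about 28 mm above the reported TCP. I'll test this by descending a little and checking whether the cover follows.

Request:
{"fn": "servo_tool", "kwargs": {
  "rows": [
    [0,0,0,0,0,0.015,0],
    [0,0,0,0,0,0.03,0],
    [0,0,0,0,0,0.03,0]
  ]
}}

```text
t: 5.38
ee_pos: [499.9, -5.8, 117.5]
orientation: [-1.81, -2.567, 0.0]
ft_force: [-0.5, 0.1, -0.1]
width: 0.1
grasp_force: 0.0
```

```bash
cat > look.py <<'E'
from workcell import ctrl
from h import *
p,d=ctrl.get_image("side");i=ctrl.camera_info("side");o=ctrl.get_obs()
K,R,t=[np.array(i[k]) for k in('intrinsics','R','t')]
P,m,X,c,s,n,tilt,yaw=analyse(p,d,K,R,t);print(len(X),'tilt',tilt,'z at tcp',c@[*o['ee_pos'][:2],1],o['ee_pos'],o['ft_force'],'t',o['t'])
# red fingers: lowest points near TCP in cloud
hsv=cv2.cvtColor(p,cv2.COLOR_RGB2HSV)
q=(np.linalg.norm(P[...,:2]-o['ee_pos'][:2],axis=-1)<30)&(P[...,2]>c@[*o['ee_pos'][:2],1]+8)
ys,xs=np.nonzero(q);print('finger lowest z',np.sort(P[q][:,2])[:5] if q.any() else None, 'max row',ys.max() if len(ys) else None)
E
python3 look.py
```

```text
1144 tilt 0.0883567975829989 z at tcp 145.80438075306523 [500.03423341  -5.73741652 117.5480014 ] [ 0.0289634  -0.17775476  0.03635689] t 5.425
finger lowest z [153.92700561 154.00495138 154.38770612 154.49652476 154.63611557] max row 178
```

Request:
{"fn": "servo_tool", "kwargs": {
  "rows": [
    [0,0,0,0,0,-0.03,0],
    [0,0,0,0,0,-0.06,0],
    [0,0,0,0,0,-0.15,0],
    [0,0,0,0,0,-0.25,0],
    [0,0,0,0,0,-0.3,0],
    [0,0,0,0,0,-0.3,0]
  ]
}}

```text
t: 6.18
ee_pos: [500.5, -5.8, 178.5]
orientation: [1.81, 2.566, 0.002]
ft_force: [-0.3, -0.1, -1.0]
width: 0.2
grasp_force: 0.0
```

```bash
cat >> look.py <<'E'
x=K@(R@o['ee_pos']+t);print('tcp px',x[:2]/x[2])
u,v=(x[:2]/x[2]).astype(int)
cv2.imwrite('pics/side_l.png',cv2.resize(p[90:230,180:330,::-1],None,fx=4,fy=4,interpolation=0))
E
python3 look.py
```

```text
852 tilt 0.08808397014170578 z at tcp 145.64083654408108 [500.04156441  -5.77866555 177.85101187] [-1.40350093 -0.17998     0.58163881] t 6.225
finger lowest z [207.95285736 209.45437247 209.80381549 209.99984532 210.08013057] max row 156
tcp px [238.78980825 165.59156825]
```

View pics/side_l.png

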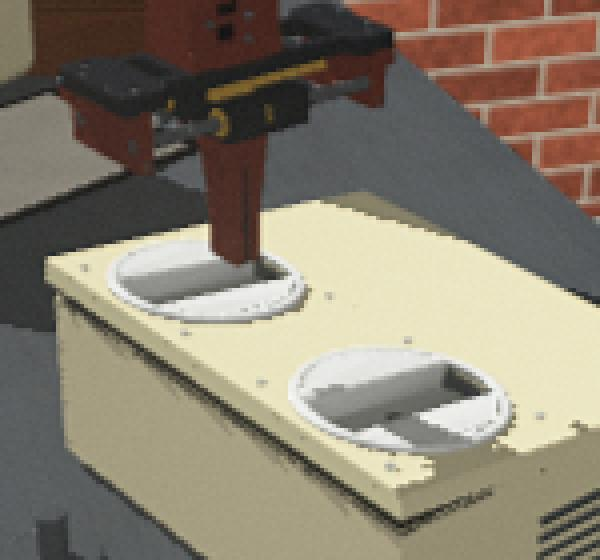

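The fingertip's end is at full-frame (239,156), while the reported TCP projects to (239,166). So the real tip sits about 29 mm above the reported TCP. The cover stayed at 0.088 rad. I'll push on with that offset, watching the force.

Request:
{"fn": "servo_tool", "kwargs": {
  "rows": [
    [0,0,0,0,0,0.15,0],
    [0,0,0,0,0,0.28,0],
    [0,0,0,0,0,0.31,0],
    [0,0,0,0,0,0.34,0],
    [0,0,0,0,0,0.365,0],
    [0,0,0,0,0,0.385,0],
    [0,0,0,0,0,0.395,0]
  ]
}}

```text
t: 7.1
ee_pos: [500.1, -5.8, 98.8]
orientation: [1.81, 2.567, 0.0]
ft_force: [-1.6, -0.3, 3.1]
width: 0.5
grasp_force: 1.0
```

Request:
{"fn": "servo_tool", "kwargs": {
  "rows": [
    [0,0,0,0,0,0.005,0],
    [0,0,0,0,0,0.01,0]
  ]
}}

```text
t: 7.35
ee_pos: [500.1, -5.8, 96.9]
orientation: [1.81, 2.567, 0.0]
ft_force: [-0.7, -0.9, 2.7]
width: 0.7
grasp_force: 1.0
```

```bash
python3 look.py
```

```text
1113 tilt 0.015667184201706135 z at tcp 127.57977448013243 [500.0917565   -5.81298084  96.77010762] [-1.41457583 -0.91729492  1.47312785] t 7.4
finger lowest z [135.65157232 136.15604834 136.33535427 136.5061633  136.52412575] max row 185
tcp px [239.35159857 195.84497873]
```

Request:
{"fn": "servo_tool", "kwargs": {
  "rows": [
    [0,0,0,0,0,0.005,0],
    [0,0,0,0,0,0.01,0],
    [0,0,0,0,0,0.013,0]
  ]
}}

```text
t: 7.78
ee_pos: [500.2, -5.8, 95.3]
orientation: [1.81, 2.567, 0.0]
ft_force: [-7.0, -0.7, 20.6]
width: 0.5
grasp_force: 10.3
```

Request:
{"fn": "servo_tool", "kwargs": {
  "rows": [
    [0,0,0,0,0,0.005,0],
    [0,0,0,0,0,0.008,0]
  ]
}}

```text
t: 8.02
ee_pos: [500.3, -5.8, 95.1]
orientation: [1.81, 2.567, 0.0]
ft_force: [-12.2, -0.8, 38.5]
width: 0.4
grasp_force: 19.0
```

```bash
python3 look.py
```

```text
1162 tilt 0.0008345826632264487 z at tcp 124.76335290472566 [500.19573972  -5.85135207  95.11521534] [-10.76454606  -1.39901158  32.70290998] t 8.075
finger lowest z [132.95293678 133.3621511  133.72151042 133.94148581 134.10075896] max row 185
tcp px [239.40855311 196.43877248]
```

The cover is shut, with tilt ≈ 0 and a hard stop at ee z 95, so the tip offset is about 33 mm. Next I hover over the left fastener with the fingers apart.

Request:
{"fn": "servo_tool", "kwargs": {
  "rows": [
    [0,0,0,0,0,-0.05,0],
    [0,0,0,0,0,-0.25,0],
    [0,0,0,0.15,0.05,-0.4,20],
    [0,0,0.067,0.35,0.15,-0.4,60],
    [0,0,0.067,0.468,0.2,-0.4,60],
    [0,0,0.067,0.468,0.2,-0.4,60]
  ]
}}

```text
t: 8.82
ee_pos: [506.5, 97.2, 172.6]
orientation: [1.934, 2.476, 0.001]
ft_force: [0.1, -0.3, -0.1]
width: 36.6
grasp_force: 0.0
```

```bash
cat > wr.py <<'E'
import sys
from workcell import ctrl
from h import *
i=ctrl.camera_info("wrist");p,d=ctrl.get_image("wrist");o=ctrl.get_obs()
K,R,t=[np.array(i[k]) for k in('intrinsics','R','t')]
np.savez('w.npz',p=p,d=d,K=K,R=R,t=t)
cv2.imwrite(f'pics/{sys.argv[1]}.png',p[:,:,::-1])
P=cloud(d,K,R,t);print('cam',-R.T@t,'width',o['width'])
for c,n in (((506.7,95.9),'L'),((569.3,-79.3),'R')):
    L=P[...,:2]-c; r=np.linalg.norm(L,axis=-1)
    f=(r<60)&(P[...,2]<120)&(P[...,2]>105)   # slot floor
    if f.sum()<50: continue
    for _ in range(1):
        rr=cv2.minAreaRect(L[f].astype(np.float32));Z=P[f][:,2]
        ev=np.linalg.eigh(np.cov(L[f].T))[1][:,1];a=np.arctan2(ev[1],ev[0]);a-=np.pi*round(a/np.pi)
        print(n,'floor n',f.sum(),'z',np.median(Z),'rect ctr',np.add(c,rr[0]).round(1),'size',np.round(rr[1],1),'yaw',round(a,3),'theta',round(.342-a,3))
delta(o,[506.7,95.9,150],.242)
E
python3 wr.py w1
```

```text
cam [490.93980471 162.42795958 367.25736859] width 41.11252847280822
L floor n 4826 z 113.73986566878212 rect ctr [505.5 111.1] size [113.2  75.7] yaw 0.285 theta 0.057
pos [506.3  96.2 172.5] yaw_y 0.244 t 8.875 q6 -0.08 F [ 0.4 -0.1  0.2]
turn [0.    0.    0.001] shift [-0.002  0.002  0.112]
```

View pics/w1.png

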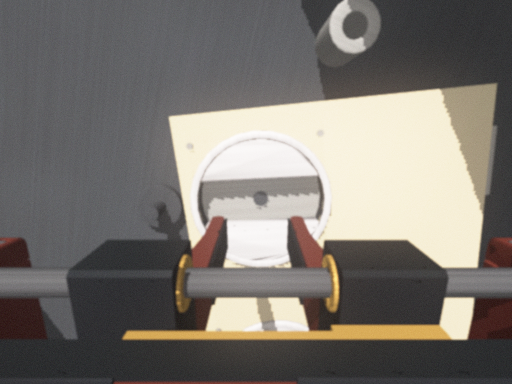

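The wrist view shows the left fastener ring centred near (261,199), with the centre hole at (261,198). The slot runs nearly horizontally, its upper edge from about (205,182) to (318,176). The bush is at the top (352,28) and the anvil at (160,207).

Run:
```python
from h import *
z=np.load('w.npz');K,R,t=z['K'],z['R'],z['t'];C=-R.T@t
def ray(u,v,h):
    w=R.T@np.linalg.inv(K)@[u,v,1];return (C+w*(h-C[2])/w[2]).round(1)
print('hole',ray(261,198,114)); 
a,b=ray(205,182,132),ray(318,176,132);print(a,b,'edge yaw',np.arctan2(*(b-a)[1::-1]))
# ring fit from bright ring: ellipse edges l/r/top/bottom
print('ring LR',(ray(191,199,132)+ray(331,199,132))/2,'TB',(ray(261,132,132)+ray(261,266,132))/2)
P=cloud(z['d'],K,R,t)
L=P[...,:2]-[506.7,95.9];f=(np.hypot(L[...,0],L[...,1])<46)&(P[...,2]<122)&(P[...,2]>108)
f&=np.indices(f.shape)[0]<216
q=L[f];print(f.sum(),P[f][:,2].mean());print(cv2.minAreaRect(q.astype(np.float32)))
```

```text
hole [511.5  95.6 114. ]
[459.6 102.5 132. ] [552.7 131.2 132. ] edge yaw 0.29902719355500096
ring LR [510.25  99.5  132.  ] TB [511.15  95.8  132.  ]
3449 113.7662526038736
((0.5550689697265625, -1.4722938537597656), (91.65081024169922, 37.291358947753906), 16.303354263305664)
```

Request:
{"fn": "servo_tool", "kwargs": {
  "rows": [
    [0,0,-0.017,-0.005,0.018,0.1,54],
    [0,0,-0.017,-0.005,0.018,0.25,54],
    [0,0,-0.017,-0.005,0.018,0.33,54],
    [0,0,-0.017,-0.005,0.018,0.37,54],
    [0,0,-0.017,-0.005,0.018,0.395,54]
  ]
}}

```text
t: 9.5
ee_pos: [510.3, 95.4, 93.5]
orientation: [1.906, 2.497, 0.0]
ft_force: [-0.3, 1.4, -0.1]
width: 53.9
grasp_force: 0.0
```

Request:
{"fn": "servo_tool", "kwargs": {
  "rows": [
    [0,0,0,0,0,0.02,54],
    [0,0,0,0,0,0.035,54],
    [0,0,0,0,0,0.035,54]
  ]
}}

```text
t: 9.88
ee_pos: [510.1, 95.8, 86.7]
orientation: [1.905, 2.498, 0.0]
ft_force: [-0.3, -0.5, 0.8]
width: 54.0
grasp_force: 0.0
```

Request:
{"fn": "servo_tool", "kwargs": {
  "rows": [
    [0,0,0.1,0,0,0,54],
    [0,0,0.2,0,0,0,54],
    [0,0,0.3,0,0,0,54],
    [0,0,0.4,0,0,0,54],
    [0,0,0.5,0,0,0,54],
    [0,0,0.6,0,0,0,54]
  ]
}}

```text
t: 10.62
ee_pos: [510.2, 95.7, 86.9]
orientation: [2.805, 1.415, 0.001]
ft_force: [-0.8, -0.3, -0.4]
width: 54.0
grasp_force: 3.4
```

Request:
{"fn": "servo_tool", "kwargs": {
  "rows": [
    [0,0,0.1,0,0,0,54],
    [0,0,0.2,0,0,0,54],
    [0,0,0.3,0,0,0,54],
    [0,0,0.4,0,0,0,54],
    [0,0,0.5,0,0,0,54]
  ]
}}

```text
t: 11.25
ee_pos: [510.2, 95.8, 86.9]
orientation: [3.128, 0.289, 0.001]
ft_force: [-0.5, -0.5, 0.4]
width: 54.1
grasp_force: 3.4
```

Run:
```python
from workcell import ctrl
o=ctrl.get_obs();print(o['moment'],o['ft_force'],o['qpos'][5])
```

```text
[0.02986776 0.10587844 0.31062442] [-0.53241697 -0.54510707  0.36759308] 1.5494502773910945
```

Request:
{"fn": "servo_tool", "kwargs": {
  "rows": [
    [0,0,0.05,0,0,0,54],
    [0,0,0.1,0,0,0,54],
    [0,0,0.12,0,0,0,54]
  ]
}}

```text
t: 11.62
ee_pos: [510.3, 95.7, 86.9]
orientation: [3.141, 0.017, 0.001]
ft_force: [-0.2, 0.2, 1.5]
width: 54.2
grasp_force: 22.4
```

Run:
```python
from workcell import ctrl
from h import *
o=ctrl.get_obs();print(o['moment']);delta(o,[510,96,150],-1.53)
```

```text
[0.12347549 0.16855931 2.08356482]
pos [510.3  95.7  86.9] yaw_y -1.56 t 11.625 q6 1.72 F [-0.2  0.2  1.5]
turn [ 0.001 -0.    -0.02 ] shift [-0.001 -0.001 -0.316]
```

Request:
{"fn": "servo_tool", "kwargs": {
  "rows": [
    [0,0,-0.07,0,0,0,54],
    [0,0,-0.13,0,0,0,54],
    [0,0,-0.13,0,0,-0.1,54],
    [0,0,-0.13,0,0,-0.3,54],
    [0,0,-0.13,0,0,-0.43,54]
  ]
}}

```text
t: 12.25
ee_pos: [510.5, 95.9, 174.3]
orientation: [-3.125, -0.318, -0.002]
ft_force: [0.7, -1.0, 0.2]
width: 53.7
grasp_force: 0.0
```

Request:
{"fn": "servo_tool", "kwargs": {
  "rows": [
    [0,0,-0.12,0.03,0.23,0,54],
    [0,0,-0.24,0.06,0.46,0,54],
    [0,0,-0.36,0.09,0.7,0,54],
    [0,0,-0.48,0.122,0.92,0,54],
    [0,0,-0.6,0.122,0.92,0,54],
    [0,0,-0.72,0.122,0.92,0,54],
    [0,0,-0.84,0.122,0.92,0,54],
    [0,0,-0.96,0.122,0.92,0,54],
    [0,0,-0.99,0.122,0.92,0,54]
  ]
}}

```text
t: 13.38
ee_pos: [571.0, -79.5, 172.7]
orientation: [-2.084, -2.351, -0.001]
ft_force: [-0.5, 0.1, -0.0]
width: 54.2
grasp_force: 0.0
```

Run:
```python
from workcell import ctrl
from h import *
delta(ctrl.get_obs(),[572.5,-79.3,172],.27)
```

```text
pos [571.  -79.5 172.7] yaw_y 0.12 t 13.375 q6 -0.28 F [-0.5  0.1 -0. ]
turn [ 0.  -0.  -0.1] shift [0.    0.007 0.003]
```

Request:
{"fn": "servo_tool", "kwargs": {
  "rows": [
    [0,0,-0.1,0,0.007,0,54],
    [0,0,-0.1,0,0.007,0,54]
  ]
}}

```text
t: 13.62
ee_pos: [572.5, -79.4, 172.7]
orientation: [1.907, 2.496, 0.0]
ft_force: [0.2, -0.3, 0.2]
width: 54.1
grasp_force: 0.0
```

```bash
python3 wr.py w2
```

```text
cam [555.61150972 -14.49242237 367.32571642] width 53.855024818248395
L floor n 1960 z 113.60787659240307 rect ctr [507.7  55.9] size [74.6 28.4] yaw 0.261 theta 0.081
R floor n 4986 z 113.75667974125993 rect ctr [567.5 -63.5] size [113.3  77. ] yaw 0.306 theta 0.036
pos [572.4 -79.4 172.6] yaw_y 0.264 t 13.675 q6 -0.42 F [-0.7 -0.8 -0.3]
turn [ 0.    -0.     0.015] shift [ 0.932 -0.088  0.113]
```

View pics/w2.png

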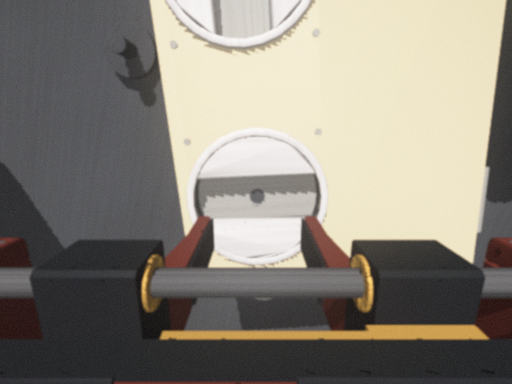

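The wrist view shows the left slot at the top now running left to right, i.e. locked. The right fastener's hole is at (258,196) and its slot is nearly horizontal, so it is aligned for entry.

Request:
{"fn": "servo_tool", "kwargs": {
  "rows": [
    [0,0,0,0,0.01,0.1,54],
    [0,0,0,0,0.01,0.25,54],
    [0,0,0,0,0.01,0.33,54],
    [0,0,0,0,0.01,0.37,54],
    [0,0,0,0,0.01,0.395,54]
  ]
}}

```text
t: 14.3
ee_pos: [574.7, -78.9, 93.6]
orientation: [1.906, 2.497, 0.0]
ft_force: [0.2, -0.2, -0.9]
width: 54.3
grasp_force: 0.0
```

Request:
{"fn": "servo_tool", "kwargs": {
  "rows": [
    [0,0,0,0,0,0.02,54],
    [0,0,0,0,0,0.035,54],
    [0,0,0,0,0,0.035,54]
  ]
}}

```text
t: 14.68
ee_pos: [574.4, -78.9, 86.7]
orientation: [1.905, 2.498, 0.0]
ft_force: [0.0, -0.3, -0.6]
width: 53.9
grasp_force: 0.0
```

Request:
{"fn": "servo_tool", "kwargs": {
  "rows": [
    [0,0,0.1,0,0,0,54],
    [0,0,0.2,0,0,0,54],
    [0,0,0.3,0,0,0,54],
    [0,0,0.4,0,0,0,54],
    [0,0,0.5,0,0,0,54],
    [0,0,0.6,0,0,0,54]
  ]
}}

```text
t: 15.42
ee_pos: [574.4, -80.0, 86.9]
orientation: [2.803, 1.415, -0.001]
ft_force: [-0.4, -5.8, -0.5]
width: 54.3
grasp_force: 4.9
```

Request:
{"fn": "servo_tool", "kwargs": {
  "rows": [
    [0,0,0.1,0,0,0,54],
    [0,0,0.2,0,0,0,54],
    [0,0,0.3,0,0,0,54],
    [0,0,0.4,0,0,0,54],
    [0,0,0.5,0,0,0,54]
  ]
}}

```text
t: 16.05
ee_pos: [573.4, -80.8, 86.9]
orientation: [3.126, 0.29, -0.003]
ft_force: [-3.9, -9.4, 2.6]
width: 53.6
grasp_force: 6.6
```

Request:
{"fn": "servo_tool", "kwargs": {
  "rows": [
    [0,0,0.05,0,0,0,54],
    [0,0,0.1,0,0,0,54],
    [0,0,0.12,0,0,0,54]
  ]
}}

```text
t: 16.42
ee_pos: [573.1, -81.0, 86.9]
orientation: [3.138, 0.017, -0.004]
ft_force: [-4.4, -9.4, 3.5]
width: 54.1
grasp_force: 23.5
```

Run:
```python
from workcell import ctrl
from h import *
o=ctrl.get_obs();print(o['moment']);delta(o,[572.5,-79.3,172],-1.53)
```

```text
[-1.48118567  1.01749801  1.82321851]
pos [573.1 -81.   86.9] yaw_y -1.56 t 16.425 q6 1.4 F [-4.4 -9.4  3.5]
turn [ 0.002  0.002 -0.02 ] shift [-0.004 -0.007 -0.426]
```

Request:
{"fn": "servo_tool", "kwargs": {
  "rows": [
    [0,0,0.02,0,0,0,54],
    [0,0,0.02,0,0,0,54],
    [0,0,-0.06,0,0,0,54],
    [0,0,-0.13,0,0,0,54],
    [0,0,-0.13,0,0,-0.1,54],
    [0,0,-0.13,0,0,-0.3,54],
    [0,0,-0.13,0,0,-0.5,54],
    [0,0,-0.13,-0.3,0,-0.7,54],
    [0,0,-0.13,-0.55,0,-0.9,54],
    [0,0,-0.13,-0.55,0,-0.9,54]
  ]
}}

```text
t: 17.68
ee_pos: [463.4, -80.0, 269.3]
orientation: [3.124, 0.318, 0.007]
ft_force: [1.3, -0.6, 0.3]
width: 54.1
grasp_force: 0.0
```

```bash
python3 look.py
python3 - <<'E'
from workcell import ctrl
import cv2,numpy as np
a=[]
for n in("side","wrist"): a.append(ctrl.get_image(n)[0])
cv2.imwrite('pics/fin.png',np.hstack([a[0][90:330,150:390],cv2.resize(a[1],(512,384))[:240]  if 0 else cv2.resize(a[1],(320,240))])[:,:,::-1])
E
```

```text
708 tilt 0.023791374058294602 z at tcp 118.1128708764425 [463.78253975 -79.97716253 269.01437729] [-1.43464295 -0.09326937 -0.19219384] t 17.725
finger lowest z [298.93748812 298.97559211 299.55673087 299.60194486 299.74695693] max row 126
tcp px [231.51947429 144.12066468]
```

View pics/fin.png

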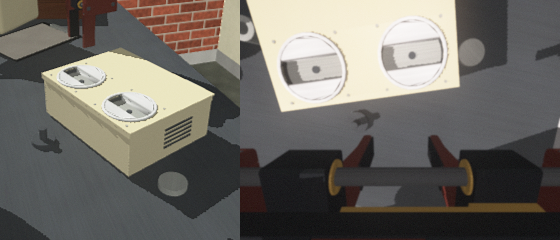

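Both slots now run left to right and the cover looks flat shut. I'll measure the slot angles against the cover's front edge.

Run:
```python
from workcell import ctrl
from h import *
i=ctrl.camera_info("wrist");p,d=ctrl.get_image("wrist");K,R,t=[np.array(i[k]) for k in('intrinsics','R','t')]
P=cloud(d,K,R,t)
f=lambda q:(lambda v:np.arctan(v[1]/v[0]))(np.linalg.eigh(np.cov(q.T))[1][:,1])
for c in ((510.5,96),(573,-80)):
    L=P[...,:2]-c;q=L[(np.hypot(*np.moveaxis(L,-1,0))<48)&(P[...,2]<122)&(P[...,2]>105)]
    a=f(q);r=cv2.minAreaRect(q.astype(np.float32));print(len(q),'slot yaw',a,'theta',(.342-a)%np.pi,r)
hsv=cv2.cvtColor(p,cv2.COLOR_RGB2HSV);m=(P[...,2]>122)&(P[...,2]<134)&(d>0)&(P[...,0]>380)
# front edge: per column of box y the min box x
O=np.array([602.5,30.2]);ex=np.array([.9418,.3362]);ey=np.array([-.3362,.9418]);B=np.stack([(P[...,:2]-O)@ex,(P[...,:2]-O)@ey],-1)[m]
e=[(y,B[abs(B[:,1]-y)<4][:,0].min()) for y in range(-150,151,20) if (abs(B[:,1]-y)<4).any()]
y,x=np.array(e).T;k=np.polyfit(y,x,1);print('front edge x',k,'=> box yaw',.342-np.arctan(k[0]),'mid z front',np.median(P[m][:,2]))
c,w,s=plane(P[m]);print('tilt',np.arctan(np.hypot(*c[:2])))
```

```text
2863 slot yaw -1.2295525982759326 theta 1.5715525982759326 ((0.6977062225341797, 0.2665901184082031), (41.692317962646484, 95.58207702636719), 19.543752670288086)
3026 slot yaw -1.2279577115284113 theta 1.5699577115284113 ((0.871387243270874, 0.2231903076171875), (41.65604782104492, 95.82744598388672), 19.50221061706543)
front edge x [ 3.90477284e-04 -1.33190985e+02] => box yaw 0.3416095227363349 mid z front 127.91213631981603
tilt 0.008810404559277639
```

Both fasteners measure 1.57 rad and the cover's upper face is at 127.9 mm, so it is shut.

```bash
python3 -c "
from workcell import ctrl
print(ctrl.close_job())"
```

```text
the job is handed in; nothing more can be done
None
```

The cover is shut, both fasteners are turned clockwise to their locked stops (each measured at 1.57 rad), the arm is clear of the box, I never touched the loose parts, and the job is handed in at about 18 s.

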